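Mark the tub on the parts carousel and present it

TASK

Hang the metal pick marker by its eye on the steel post beside the square tub of the parts carousel, so that it lies flat on the turntable, and let go of it. Then turn the turntable until that square tub and its post stand right at the fixed pointer on the carousel's foot, and finish while still gripping the turntable by one of its posts (not by the marker), holding it still there. Leave the carton, tape roll and screwdriver where they are.

Things in the scene. Friction and masses are not known exactly. Their poses are not given: they have to be found in the camera images.
- marker_tab (a point): Pick marker, bare aluminium, about 70 g: flat plate 70 x 34 x 6 mm, an 18 mm round hole (eye) near one end, an upright tab near the other: 28 mm along the plate (x), 12 mm thick (y), top 46 mm above the underside. Point: tab centre, 26 mm above the underside. x runs along the plate from eye to tab, z up. Grip the tab across its 12 mm. Starts flat on the table, left or right of the carousel.
- marker_eye (a point): Centre of the marker's eye at the plate's underside, 34 mm behind the tab's centre (along -x); axes as marker_tab's. The plate reaches 19 mm beyond it along -x.
- marker: The whole marker; origin at the centre of the plate's underside, axes as marker_tab's.
- post_foot (a point): Foot of the post beside the square tub, on its axis, at the turntable's top (34 mm above the table). Upright steel post, 10 mm diameter, 55 mm tall, rounded top. Its x axis points to the turntable's axis; outward (-x) there is free room for the marker's tab (the rim is 45 mm farther out). The tub's face is 21 mm inward.
- hub (a point): Turntable's axis at its top surface, 34 mm above the table; the axes turn with the turntable. Posts stand 105 mm from this axis.
- pointer (a point): The fixed pointer: a dark steel tongue 42 mm wide, 12 mm high, sticking out on the table from under the turntable, with a pointed end 221 mm from the turntable's axis, on the side facing the robot, give or take 20 degrees. Point: on its centre line, on top, 165 mm from the axis (just outside the rim). Its x axis points to the turntable's axis.
- turntable (a joint): Turntable angle in rad: 0 when the square tub and its post stand exactly at the pointer; grows counter-clockwise seen from above. Starts between 0.6 and 1.9. Turns freely both ways against light bearing friction (about 0.12 N m), without spring or detent.
- tubs (a point): What stands on the turntable (plywood disc, 300 mm diameter): four blue tubs 55 mm high, one square (52 x 52 mm), three round (54 mm), centred 58 mm from the axis; a 32 mm hub, 50 mm high; outside each tub an equal post (10 mm diameter, 55 mm tall), 105 mm from the axis. Point: on the axis, 12 mm below the disc's top; -x points to the square tub.
- carton: Bystander: cardboard carton 80 x 60 x 50 mm, at the side of the carousel where the marker is not; origin under its centre.
- tape: Bystander: roll of white tape lying flat, 90 mm wide, 19 mm high; origin under its centre.
- driver: Bystander: screwdriver lying on the table, far to the right, roughly along y.

How it is judged:
By the outcome, as a careful person would: the job done as asked, in the order asked, and still so for the second after the job is handed in, while the arm keeps its last pose, push and grip.
It also fails if it takes over 53 s, if anything falls off the work surface, if the arm or the gripper's body presses on something with over 40 N, if the wrist force passes 120 N, or if a joint passes its speed limit or range.

ROBOT

A 7-joint arm with a two-finger parallel gripper is mounted at the origin on the work surface. World frame = base frame: x ahead of the robot, y to its left, z up, the work surface at z = 0. Lengths are in m, angles in rad, forces in N, time in s.
With the tool pointing down it reaches from about 0.425 to 0.8 m from the base axis. Payload 8.3 kg.
Tool frame: the origin (TCP) lies midway between the tips of the shut fingers; the grasp point (between the pads) lies 19 mm behind it (ctrl.grip_point_offset is the distance from the TCP to the grasp point, in m); x points along the fingers, z is the direction in which the jaws open and shut, and the axes are right-handed (so a half turn about x gives the same grasp; the last joint's range is limited). The gripper opens to 85 mm and grips with 20 to 120 N. Pads are 22 mm wide; open, the fingers measure 114 mm over their backs; the gripper's body (76 mm by 85 mm) begins 54 mm behind the grasp point. The pads swing forward as they close: fully open they stand 13 mm farther back than shut.
Start: joints at [1.286, 0.383, 0.016, 1.37, -0.006, 1.388, -0.046], TCP at [0.138, -0.61, 0.231] pointing down, gripper open.
Joint ranges: [-2.95, 2.95], [-0.25, 2.06], [-1.52, 1.56], [0.18, 2.33], [-1.44, 4.58], [0.02, 2.06], [-3.01, 3.01]. Speed limits (rad/s): [2.39, 2.39, 3.01, 3.01, 3.14, 3.14, 3.14].

INTERFACE

Orientations are given as a unit quaternion [x, y, z, w].
In Python, from rig import ctrl gives the robot as it stands.
- The arm moves only by the tool jog_arm, never from a script. Its argument "motion" is text: rows parted by semicolons, each of 4 numbers parted by spaces: the shift along the world's x, y, z in mm, then the turn about the world's z in degrees. A call has 1 to 10 rows; each row is the pose to reach, as a shift and turn from the pose commanded when the call began; what a row does not reach only later rows make up. A row lasts 1/10 s, in which the tool goes at most 50 mm and 8.59 degrees, less where a joint would pass 70% of its speed; a pose out of reach is approached as far as the arm can. A call with a gripper value outside its range is refused whole. "grip" is the closure, from 0 (fully open) to 1 (shut), set as the call begins (left out, the last holds). The fingers move at their own pace and stop on an object; "squeeze" is the grip in N (left out, the last holds). Time passes only in rows, so rows that repeat a pose let the fingers close. It gives the time, the measured TCP pose, the force and the opening at its end, in the units of the state.
- ctrl.read_state(): the state, without advancing time (a new reading comes with each control period).
- ctrl.capture(name): name is "side" or "top" or "wrist"; returns the picture (400x640x3 uint8, blue, green, red); there is no depth.
- ctrl.get_calibration(name): a dict with "mtx" (3x3 intrinsics, pixels), "D" ([k1, k2, p1, p2, k3] as OpenCV has them; the pictures are not rectified), "eye" and "rotation" of the camera in the world. Camera axes: x right, y down, z forward; pixel columns grow to the right and rows downward; lengths in m; the calibration is good to about 2 mm. A picture is of the moment at which its call begins: read the wrist's pose just before it. get_calibration takes no time and is no camera call; for the wrist camera it gives the pose at the moment of the call.
- ctrl.finish_job(): hands the job in, once; it reports no verdict.
The state is a dict: "time_s": time; "qpos": joint angles; "qvel": joint speeds; "tau": joint torques, N m; "eef_pos": TCP position; "orientation": TCP orientation; "contact_force": force on the tool from outside, world axes, zero at the start; "ft_torque": the same for the moment, N m; "finger_gap": finger opening in m.
Only numpy, scipy, OpenCV 4.12 (cv2) and the standard library are available. Lean on these libraries where they do the work, as an engineer would, in place of code of your own. Each camera call takes 0.05 s, during which the arm holds its last target.

## Working session

There is one attempt and no reset: what is moved stays moved. The work goes in short steps, Python scripts to look and compute and a tool call to move; the robot and the scene stay as the last step left them, time stands still between calls to the robot, and variables do not carry over. Pictures are saved under pics/ and viewed, and the job is handed in when it is done.

Besides the shell and the picture viewer there is one more tool, called after "Emit:" as name(argument=value, ...), one argument or row to a line, values as JSON. jog_arm: Moves the arm, as the interface text tells. Its arguments: {"type":"object","properties":{"motion":{"type":"string"},"grip":{"type":"number"},"squeeze":{"type":"number"}},"required":["motion"]}

```bash
mkdir -p pics; ls
python3 - <<'E'
from rig import ctrl
import cv2
print(ctrl.read_state(), ctrl.grip_point_offset)
for n in("side","top","wrist"):
    c=ctrl.get_calibration(n); print(n,c)
for n in("side","top"):
    cv2.imwrite(f"pics/{n}0.png",ctrl.capture(n))
E
```

```text
pics
{'time_s': 0.0, 'qpos': array([ 1.28612565,  0.38423881,  0.01637822,  1.37116892, -0.0062753 ,
        1.38818112, -0.04649908]), 'qvel': array([-0.0023773 , -0.00012236,  0.00111504, -0.00043595, -0.00029116,
       -0.00122413, -0.0008151 ]), 'tau': array([-1.55770544e-03, -6.27596498e+01,  8.43362454e-01, -3.71827519e+01,
        1.64722506e-02,  1.40605561e-02, -5.30205533e-07]), 'eef_pos': array([ 0.13738682, -0.60919843,  0.23027181]), 'orientation': array([ 0.44199462,  0.55282314, -0.44116926,  0.55172186]), 'contact_force': array([0.00166664, 0.24305665, 0.48773553]), 'ft_torque': array([0.00263602, 0.01417862, 0.00572313]), 'finger_gap': 0.0853258194507137} 0.0187
side {'mtx': array([[412.70054282,   0.        , 317.54340056],
       [  0.        , 412.70054282, 196.50518347],
       [  0.        ,   0.        ,   1.        ]]), 'D': array([-0.10987559,  0.        ,  0.        ,  0.        ,  0.        ]), 'eye': array([0.33282524, 0.83613624, 0.77496697]), 'rotation': array([-0.10900883,  0.90330232, -0.41094311,  0.05733896])}
top {'mtx': array([[402.85543185,   0.        , 319.80729893],
       [  0.        , 402.85543185, 198.75588298],
       [  0.        ,   0.        ,   1.        ]]), 'D': array([-0.04993883,  0.        ,  0.        ,  0.        ,  0.        ]), 'eye': array([0.40778403, 0.01602785, 1.08949617]), 'rotation': array([ 0.71512809, -0.69516486,  0.05800452, -0.04441958])}
wrist {'mtx': array([[359.98361039,   0.        , 317.08496513],
       [  0.        , 359.98361039, 199.38913119],
       [  0.        ,   0.        ,   1.        ]]), 'D': array([-0.08403851,  0.        ,  0.        ,  0.        ,  0.        ]), 'eye': array([ 0.21000539, -0.59345265,  0.3731927 ]), 'rotation': array([ 0.77259671, -0.61749506, -0.09307447,  0.11459198])}
```

View pics/top0.png

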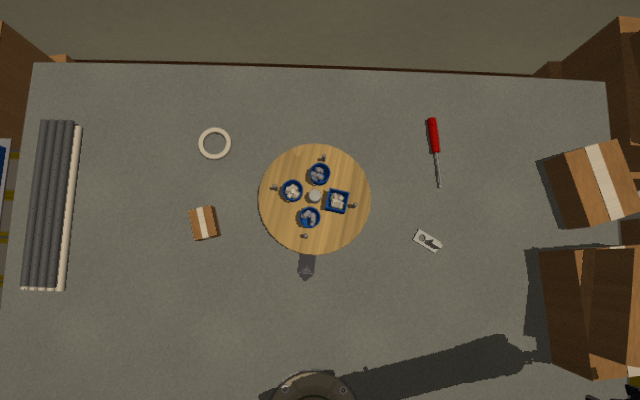

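View pics/side0.png

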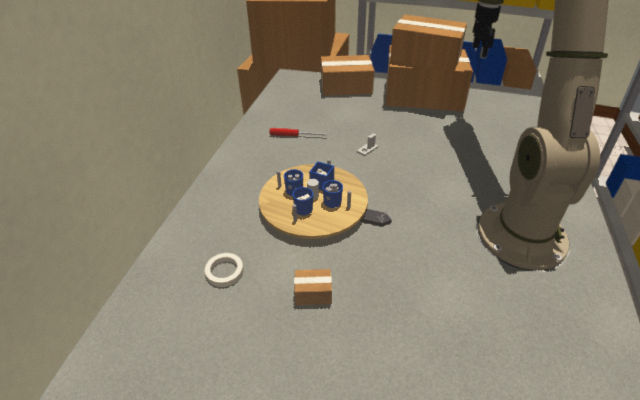

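```bash
cat > h.py <<'E'
import numpy as np, cv2
from rig import ctrl
from scipy.spatial.transform import Rotation as R
def rays(c,px):
    p=np.array(px,float).reshape(-1,1,2)
    u=cv2.undistortPoints(p,c["mtx"],c["D"]).reshape(-1,2)
    return R.from_quat(c["rotation"]).apply(np.c_[u,np.ones(len(u))])
def onplane(c,px,z):
    d=rays(c,px); e=np.array(c["eye"]); return e+d*((z-e[2])/d[:,2])[:,None]
def proj(c,P):
    r=R.from_quat(c["rotation"]).inv()
    q=r.apply(np.array(P,float).reshape(-1,3)-c["eye"])
    return cv2.projectPoints(q,np.zeros(3),np.zeros(3),c["mtx"],c["D"])[0].reshape(-1,2)
def two(c1,p1,c2,p2):
    d1=rays(c1,p1)[0];d2=rays(c2,p2)[0];e1,e2=np.array(c1["eye"]),np.array(c2["eye"])
    s=np.linalg.lstsq(np.c_[d1,-d2],e2-e1,rcond=None)[0]
    a,b=e1+s[0]*d1,e2+s[1]*d2
    return (a+b)/2,np.linalg.norm(a-b)
def zoom(im,x0,y0,x1,y1,k): return cv2.resize(im[y0:y1,x0:x1],None,fx=k,fy=k,interpolation=cv2.INTER_CUBIC)
E
python3 - <<'E'
from h import *
t=cv2.imread("pics/top0.png"); s=cv2.imread("pics/side0.png")
cv2.imwrite("pics/z1.png",zoom(t,250,140,380,285,4))
cv2.imwrite("pics/z2.png",np.hstack([zoom(t,405,220,455,260,8),zoom(s,350,125,390,165,8)]))
cv2.imwrite("pics/z3.png",zoom(s,250,150,400,245,5))
c=ctrl.get_calibration("top")
# disc by wood colour
hsv=cv2.cvtColor(t,cv2.COLOR_BGR2HSV)
m=((hsv[...,0]>10)&(hsv[...,0]<28)&(hsv[...,1]>70)&(hsv[...,2]>70)).astype(np.uint8)
m[:130]=0;m[270:]=0;m[:,:245]=0;m[:,390:]=0
k=max(cv2.findContours(m,0,1)[0],key=cv2.contourArea)
h=cv2.convexHull(k).reshape(-1,2)
P=onplane(c,h,0.034)[:,:2].astype(np.float32)
print("disc",cv2.minEnclosingCircle(P), cv2.fitEllipse(onplane(c,k.reshape(-1,2),0.034)[:,:2].astype(np.float32)))
g=cv2.cvtColor(t,cv2.COLOR_BGR2GRAY)
E
```

```text
disc ((0.564703643321991, 0.012437650002539158), 0.15085119009017944) ((0.5646914839744568, 0.012583611533045769), (0.2974216043949127, 0.2982769012451172), 69.27523803710938)
```

View pics/z1.png

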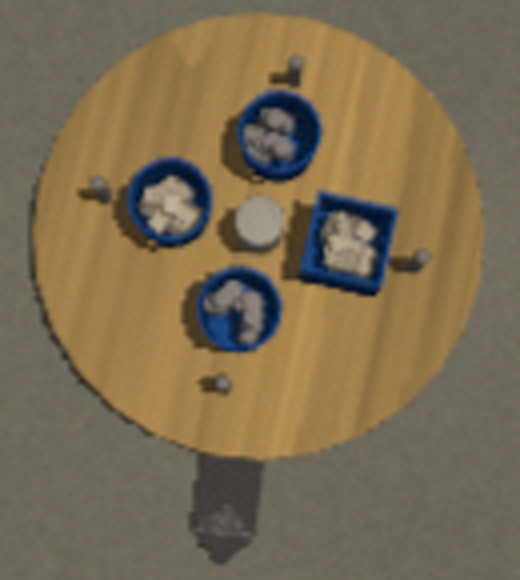

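View pics/z2.png

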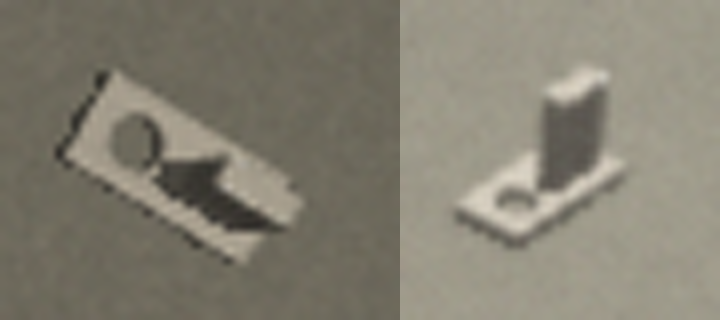

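View pics/z3.png

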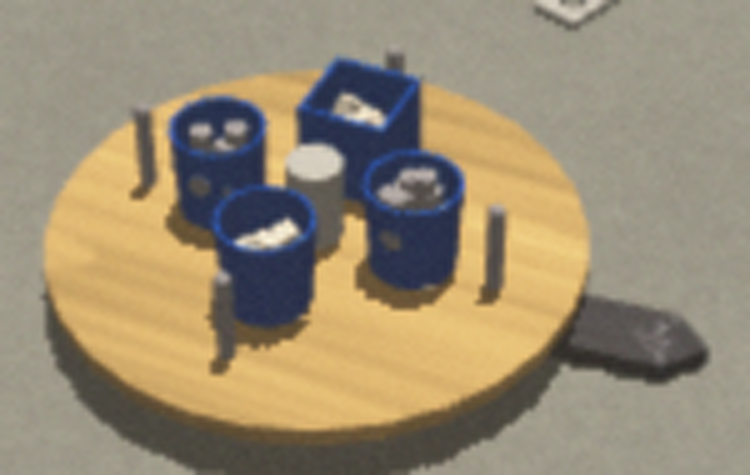

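Run:
```python
from h import *
t=cv2.imread("pics/top0.png");s=cv2.imread("pics/side0.png")
c=ctrl.get_calibration("top");cs=ctrl.get_calibration("side")
f=lambda a:[((x+.5)/4-.5+250,(y+.5)/4-.5+140) for x,y in a]
P=onplane(c,f([(422,257),(296,62),(98,185),(222,383)]),.087)
print(P); H=P[:,:2].mean(0);print("hub",H,np.linalg.norm(P[:,:2]-H,axis=1))
ang=np.degrees(np.arctan2(P[:,1]-H[1],P[:,0]-H[0]));print("ang",ang)
T=onplane(c,f([(222,562)]),.006)[0];print("tip",T,np.linalg.norm(T[:2]-H),np.degrees(np.arctan2(T[1]-H[1],T[0]-H[0])))
E1=onplane(c,f([(198,470),(263,470)]),.012);print("ptr sides",E1, np.linalg.norm(E1[0]-E1[1]))
m=E1.mean(0);print(np.degrees(np.arctan2(m[1]-H[1],m[0]-H[0])))
# marker eye
g=lambda a:[((x+.5)/8-.5+405,(y+.5)/8-.5+220) for x,y in a]
M=onplane(c,g([(110,70),(62,153),(240,262),(137,141)]),.006);print(M)
d=M[2]-M[1];print("len",np.linalg.norm(d),"w",np.linalg.norm(M[0]-M[1]),"yaw",np.degrees(np.arctan2(d[1],d[0])))
gs=lambda a:[((x-400+.5)/8-.5+350,(y+.5)/8-.5+125) for x,y in a]
S=onplane(cs,gs([(515,203)]),.006);print("eye side",S)
S=onplane(cs,gs([(578,85)]),.046);print("tabtop side",S)
fs=lambda a:[((x+.5)/5-.5+250,(y+.5)/5-.5+150) for x,y in a]
S=onplane(cs,fs([(143,112),(223,278),(496,210),(396,53)]),.088);print("posts side",S)
print("tip",onplane(cs,fs([(706,352)]),.006))
```

```text
[[ 0.544071   -0.09051615  0.087     ]
 [ 0.66745591 -0.00805775  0.087     ]
 [ 0.58381442  0.11478294  0.087     ]
 [ 0.4615369   0.03265684  0.087     ]]
hub [0.56421956 0.01221647] [0.1046898  0.10520831 0.10442145 0.10469736]
ang [-101.09636161  -11.11071436   79.18422698  168.74167112]
tip [0.34776418 0.03027965 0.006     ] 0.21720775839242115 175.22972600823624
ptr sides [[0.40763819 0.04795886 0.012     ]
 [0.40880992 0.0049466  0.012     ]] 0.04302822095881598
174.78559087655492
[[ 0.49326377 -0.27203754  0.006     ]
 [ 0.46477264 -0.25546595  0.006     ]
 [ 0.42964513 -0.31596038  0.006     ]
 [ 0.46947094 -0.281111    0.006     ]]
len 0.06995368525362264 w 0.032960008189974334 yaw -120.14260251031467
eye side [[ 0.46840442 -0.27955711  0.006     ]]
tabtop side [[ 0.44985017 -0.31098836  0.046     ]]
posts side [[ 0.66495895 -0.00314025  0.088     ]
 [ 0.58362185  0.116553    0.088     ]
 [ 0.46165532  0.03437479  0.088     ]
 [ 0.54243899 -0.08760131  0.088     ]]
tip [[0.34580265 0.02813643 0.006     ]]
```

Run:
```python
from h import *
s=ctrl.read_state();M=R.from_quat(s["orientation"]).as_matrix();print(M.round(3),s["eef_pos"])
print("jaw yaw",np.degrees(np.arctan2(M[1,2],M[0,2])))
print((np.array([.4517,-.3098])-s["eef_pos"][:2])*1000)
```

```text
[[-0.     0.975  0.22 ]
 [ 0.002  0.22  -0.975]
 [-1.     0.    -0.002]] [ 0.13746637 -0.60923624  0.23036006]
jaw yaw -77.28609551679399
[314.2336261 299.4362424]
```

Emit:
jog_arm(
  motion="20 18 0 3;50 48 0 8;90 86 0 14;135 128 0 21;180 170 0 27;220 208 0 33;255 242 -5 38;285 270 -10 43;305 290 -20 46;314 299 -30 47",
  grip=0.3,
)

```text
time_s: 1.1
eef_pos: [0.4555, -0.305, 0.2009]
orientation: [0.182, 0.683, -0.18, 0.684]
contact_force: [0.6, -0.0, -0.0]
finger_gap: 0.0598
```

Emit:
jog_arm(
  motion="0 0 0 0;0 0 0 0;0 0 0 0",
)

```text
time_s: 1.4
eef_pos: [0.4503, -0.3127, 0.2015]
orientation: [0.186, 0.682, -0.186, 0.682]
contact_force: [-0.4, -0.4, -0.0]
finger_gap: 0.0597
```

Run:
```python
from h import *
s=ctrl.read_state();c=ctrl.get_calibration("wrist");im=ctrl.capture("wrist")
print(s["time_s"],s["eef_pos"],s["qpos"],s["finger_gap"],c["eye"])
cv2.imwrite("pics/w1.png",im)
np.save("w1.npy",np.array([c],dtype=object),allow_pickle=True)
```

```text
1.4 [ 0.45027249 -0.31265288  0.20149109] [ 0.83280277  0.25516334 -0.34107085  1.61804841  0.08907406  1.28359075
 -0.05557246] 0.05973475130917452 [ 0.48795688 -0.24866032  0.34437326]
```

View pics/w1.png

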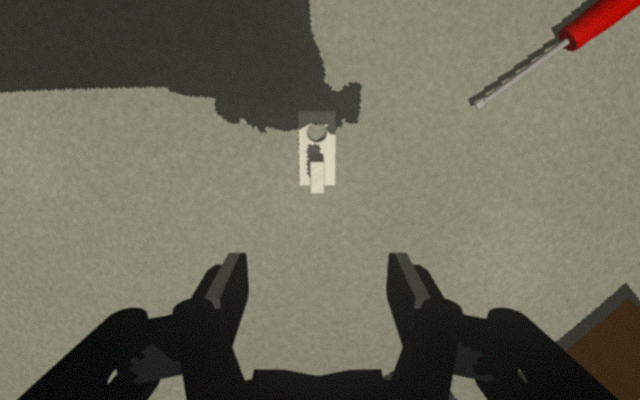

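Run:
```python
from h import *
c=np.load("w1.npy",allow_pickle=True)[0]
print(onplane(c,[(317.5,177.5)],.046),onplane(c,[(317,132)],.006))
p=onplane(c,[(299,112),(335,112),(299,185),(336,185)],.006);print(p)
d=p[2:].mean(0)-p[:2].mean(0);print(np.linalg.norm(d),np.degrees(np.arctan2(d[1],d[0])))
s=ctrl.read_state();M=R.from_quat(s["orientation"]).as_matrix();print(s["eef_pos"],"jaw",np.degrees(np.arctan2(M[1,2],M[0,2])),M[:,0])
```

```text
[[ 0.45183758 -0.31078199  0.046     ]] [[ 0.46871057 -0.2812875   0.006     ]]
[[ 0.46374855 -0.25709857  0.006     ]
 [ 0.49227199 -0.27389548  0.006     ]
 [ 0.4277159  -0.31643664  0.006     ]
 [ 0.45868923 -0.33467679  0.006     ]]
0.06941716637123163 -120.09451304171567
[ 0.45036652 -0.31261509  0.20167658] jaw -30.500442541415268 [-4.14777049e-05 -8.31753641e-04 -9.99999653e-01]
```

Emit:
jog_arm(
  motion="0 1 -20 0;1 2 -55 0;2 2 -90 0;2 2 -125 0;2 2 -155 0;2 2 -175 0;2 2 -186 0;2 2 -190 0;2 2 -190 0;2 2 -190 0",
)

```text
time_s: 2.45
eef_pos: [0.4542, -0.3094, 0.0125]
orientation: [0.185, 0.682, -0.185, 0.683]
contact_force: [-0.1, 0.2, 0.1]
finger_gap: 0.06
```

Emit:
jog_arm(
  motion="0 0 0 0;0 0 0 0;0 0 0 0;0 0 0 0;0 0 0 0;0 0 0 0;0 0 0 0;0 0 0 0",
  grip=1,
  squeeze=50,
)

```text
time_s: 3.25
eef_pos: [0.4539, -0.3089, 0.0118]
orientation: [0.185, 0.682, -0.185, 0.683]
contact_force: [-0.8, 0.3, 5.8]
finger_gap: 0.0113
```

Emit:
jog_arm(
  motion="0 0 5 0;0 0 20 0;0 0 50 0;0 0 85 0;0 0 110 0;0 0 125 0;0 0 130 0;0 0 130 0;0 0 130 0;0 0 130 0",
)

```text
time_s: 4.25
eef_pos: [0.4529, -0.3083, 0.1401]
orientation: [0.185, 0.683, -0.184, 0.682]
contact_force: [1.4, -1.0, -0.0]
finger_gap: 0.0114
```

Run:
```python
from h import *
c=ctrl.get_calibration("wrist");im=ctrl.capture("wrist");s=ctrl.read_state()
M=R.from_quat(s["orientation"]).as_matrix();print(s["eef_pos"],"jaw",np.degrees(np.arctan2(M[1,2],M[0,2])),s["finger_gap"],s["contact_force"])
cv2.imwrite("pics/w2.png",im)
np.save("w2.npy",np.array([c],dtype=object),allow_pickle=True)
```

```text
[ 0.45293836 -0.30827353  0.14013685] jaw -30.284320778253672 0.011724820712574153 [-0.26943714  1.0035302  -0.76868821]
```

View pics/w2.png

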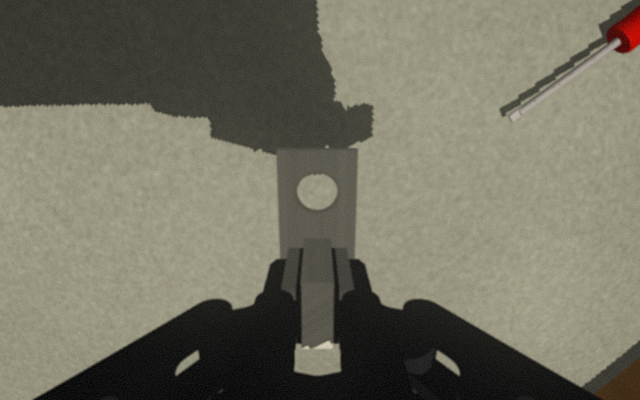

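Run:
```python
from h import *
c=np.load("w2.npy",allow_pickle=True)[0]
tcp=np.array([.4529,-.3083])
for z in(.1283,.1343):
  e=onplane(c,[(317.3,191.5)],z)[0];d=e[:2]-tcp;print(e,np.linalg.norm(d),np.degrees(np.arctan2(d[1],d[0])))
p=onplane(c,[(277,149.5),(357.5,149)],.1343);print(p,np.linalg.norm(p[0]-p[1]));d=p.mean(0)[:2]-tcp;print(np.linalg.norm(d))
```

```text
[ 0.46837615 -0.28190331  0.1283    ] 0.03059896151396534 59.61728030213462
[ 0.4692343  -0.28045145  0.1343    ] 0.03228546699169784 59.60665333771756
[[ 0.46390979 -0.25634976  0.1343    ]
 [ 0.49290036 -0.27302514  0.1343    ]] 0.03344430130828944
0.05052290279764346
```

Emit:
jog_arm(
  motion="5 10 0 1;15 30 0 3;28 54 0 6;42 80 0 10;55 105 0 14;66 125 0 17;74 140 0 19;77 146 0 19;77 146 0 19;77 146 0 19",
)

```text
time_s: 5.3
eef_pos: [0.5301, -0.1639, 0.1411]
orientation: [0.07, 0.704, -0.071, 0.703]
contact_force: [-1.1, -1.5, 0.4]
finger_gap: 0.011
```

Emit:
jog_arm(
  motion="0 0 0 0;0 0 0 0;0 0 0 0",
)

```text
time_s: 5.6
eef_pos: [0.5303, -0.1635, 0.1413]
orientation: [0.07, 0.704, -0.07, 0.704]
contact_force: [0.3, -0.4, -0.5]
finger_gap: 0.0115
```

Run:
```python
from h import *
c=ctrl.get_calibration("wrist");im=ctrl.capture("wrist");s=ctrl.read_state()
M=R.from_quat(s["orientation"]).as_matrix();print(s["eef_pos"],"jaw",np.degrees(np.arctan2(M[1,2],M[0,2])),s["finger_gap"])
cv2.imwrite("pics/w3.png",im)
np.save("w3.npy",np.array([c],dtype=object),allow_pickle=True)
```

```text
[ 0.53033083 -0.16322995  0.14129336] jaw -11.349409835120044 0.011622983223668603
```

View pics/w3.png

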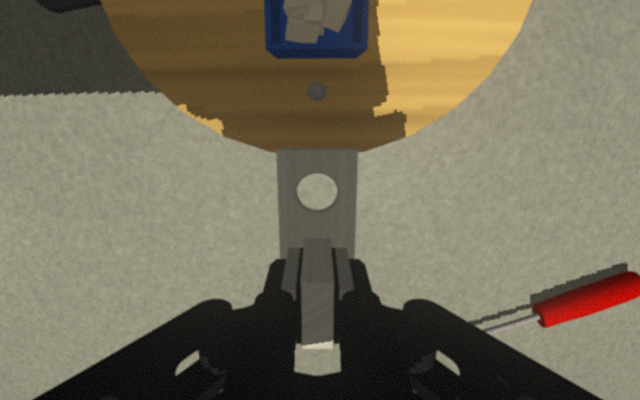

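Run:
```python
from h import *
c=np.load("w3.npy",allow_pickle=True)[0];im=cv2.imread("pics/w3.png")
cv2.imwrite("pics/w3z.png",zoom(im,260,30,380,160,5))
p=onplane(c,[(316.5,91)],.087)[0];e=onplane(c,[(317.3,191.5)],.1355)[0]
print(p,e,(p-e)*1000,np.linalg.norm(p[:2]-[.5643,.0124]))
f=onplane(c,[(265,56),(367,56)],.034+.05);print(f,(f[0]+f[1])/2-p)
```

```text
[ 0.54441973 -0.09100229  0.087     ] [ 0.53661845 -0.13178381  0.1355    ] [  7.80127516  40.78151165 -48.5       ] 0.10529605674496638
[[ 0.52143328 -0.06798721  0.084     ]
 [ 0.57400017 -0.07856673  0.084     ]] [ 0.003297    0.01772533 -0.003     ]
```

View pics/w3z.png

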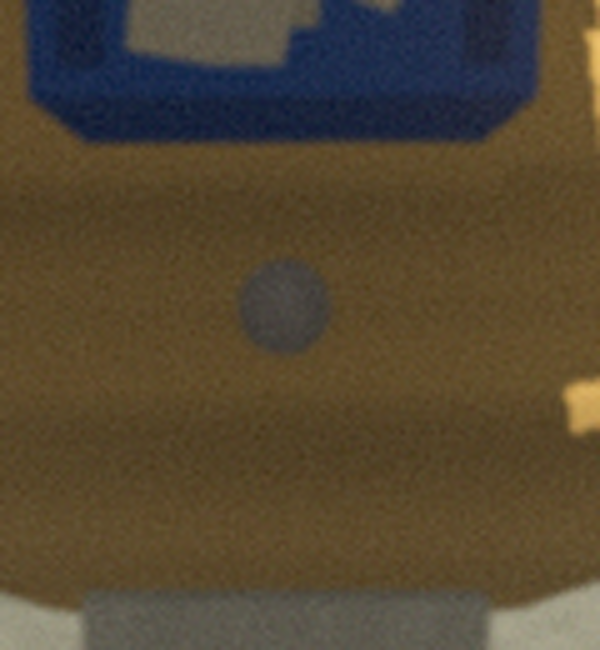

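Emit:
jog_arm(
  motion="1 6 0 0;3 14 0 0;5 24 0 0;7 33 0 0;8 38 0 0;8 39 0 0;8 39 0 0;8 39 0 0;8 39 0 0",
)

```text
time_s: 6.55
eef_pos: [0.5384, -0.1242, 0.1412]
orientation: [0.07, 0.704, -0.07, 0.704]
contact_force: [-0.1, -0.0, 0.0]
finger_gap: 0.0113
```

Run:
```python
from h import *
c=ctrl.get_calibration("wrist");im=ctrl.capture("wrist");s=ctrl.read_state()
M=R.from_quat(s["orientation"]).as_matrix();print(s["eef_pos"],"jaw",np.degrees(np.arctan2(M[1,2],M[0,2])),s["finger_gap"])
cv2.imwrite("pics/w4.png",zoom(im,240,60,400,220,4))
e=s["eef_pos"][:2]+.032*np.array([.197,.98]);print("eye",e)
# where eye (wrt pixel 317,191.5) looks
print(proj(c,[.5444,-.091,.087]))
```

```text
[ 0.53844097 -0.12419895  0.14125998] jaw -11.33519325430869 0.011316471900694843
eye [ 0.54474497 -0.09283895]
[[316.04517389 165.35121695]]
```

View pics/w4.png

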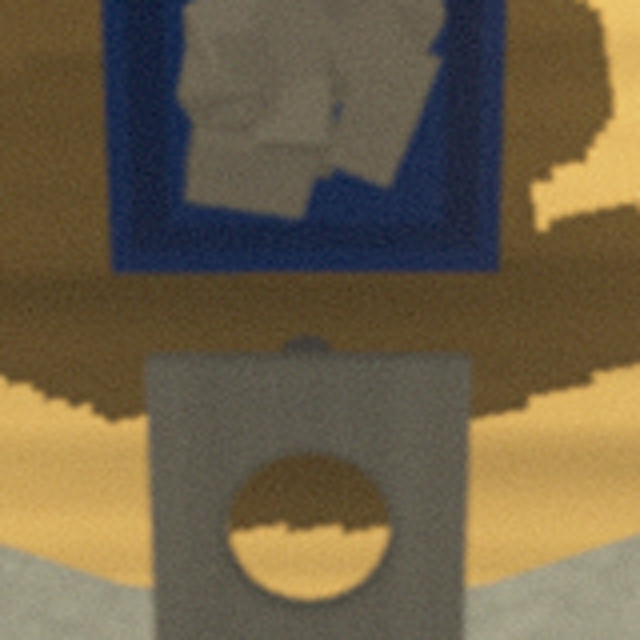

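Run:
```python
from h import *
c=ctrl.get_calibration("wrist")
print(proj(c,[[.5444,-.091,z] for z in(.034,.05,.07,.087)]))
print(proj(c,[[.5444,-.086,.034]]), c["eye"])
```

```text
[[316.24353834 150.17988874]
 [316.19344052 154.0987765 ]
 [316.12085745 159.78069451]
 [316.04826496 165.46823068]]
[[314.82510764 143.17447655]] [ 0.55287858 -0.05144236  0.28416541]
```

Emit:
jog_arm(
  motion="0 0 -8 0;0 0 -20 0;0 0 -32 0;0 0 -40 0;0 0 -46 0;0 0 -52 0;0 0 -57 0;0 0 -60 0;0 0 -60 0",
)

```text
time_s: 7.5
eef_pos: [0.5384, -0.1236, 0.0809]
orientation: [0.07, 0.704, -0.069, 0.703]
contact_force: [-0.6, -0.9, -1.3]
finger_gap: 0.0114
```

Run:
```python
from h import *
im=ctrl.capture("wrist");s=ctrl.read_state();print(s["eef_pos"],s["contact_force"],s["ft_torque"])
cv2.imwrite("pics/w5.png",zoom(im,200,60,440,260,3))
```

```text
[ 0.53857223 -0.12363942  0.08129679] [0.13126454 0.41055844 0.32449926] [-0.01396821 -0.01125123  0.0470902 ]
```

View pics/w5.png

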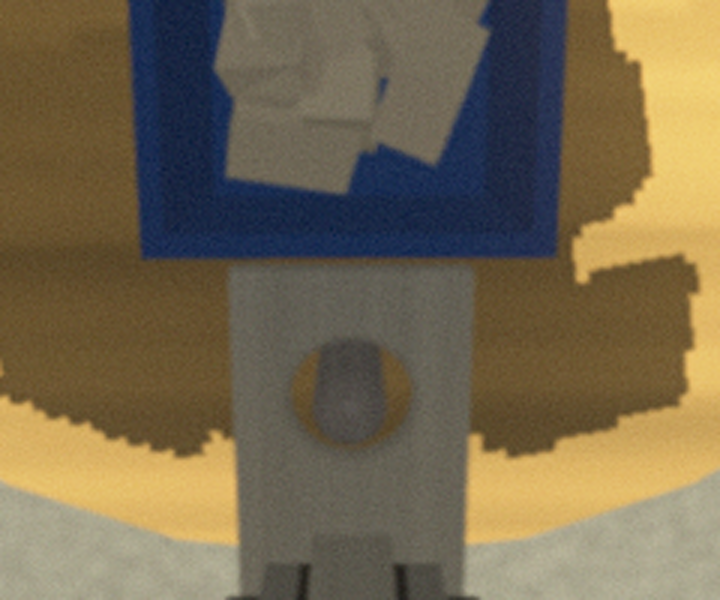

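Emit:
jog_arm(
  motion="0 0 -8 0;0 0 -16 0;0 0 -24 0;0 0 -30 0;0 0 -33 0;0 0 -34 0;0 0 -34 0",
)

```text
time_s: 8.25
eef_pos: [0.5386, -0.1236, 0.0472]
orientation: [0.07, 0.704, -0.069, 0.704]
contact_force: [0.1, 0.1, -1.8]
finger_gap: 0.0112
```

Emit:
jog_arm(
  motion="0 0 -1 0;0 0 -1 0;0 0 -1 0",
)

```text
time_s: 8.55
eef_pos: [0.5386, -0.1237, 0.0465]
orientation: [0.07, 0.704, -0.07, 0.704]
contact_force: [-0.2, 0.2, -0.8]
finger_gap: 0.0116
```

Emit:
jog_arm(
  motion="0 0 -1 0;0 0 -1 0;0 0 -1 0",
)

```text
time_s: 8.85
eef_pos: [0.539, -0.1238, 0.0458]
orientation: [0.07, 0.703, -0.07, 0.704]
contact_force: [-0.1, 0.5, 3.8]
finger_gap: 0.0112
```

Emit:
jog_arm(
  motion="0 0 0 0;0 0 0 0;0 0 0 0;0 0 0 0;0 0 0 0",
  grip=0.4,
)

```text
time_s: 9.35
eef_pos: [0.5384, -0.1236, 0.0452]
orientation: [0.07, 0.704, -0.069, 0.704]
contact_force: [-0.5, -0.3, -0.0]
finger_gap: 0.0514
```

Emit:
jog_arm(
  motion="0 0 5 0;0 0 15 0;0 0 35 0;0 0 65 0;0 0 95 0;0 0 115 0;0 0 120 0;0 0 120 0;0 0 120 0",
)

```text
time_s: 10.25
eef_pos: [0.5379, -0.1236, 0.1644]
orientation: [0.07, 0.704, -0.07, 0.703]
contact_force: [0.2, -0.1, -0.8]
finger_gap: 0.051
```

Run:
```python
from h import *
s=ctrl.read_state();print(s["time_s"],s["eef_pos"],s["qpos"])
im=ctrl.capture("wrist");i2=ctrl.capture("side");i3=ctrl.capture("top")
cv2.imwrite("pics/top1.png",i3)
cv2.imwrite("pics/w6.png",im);cv2.imwrite("pics/s6.png",np.vstack([zoom(i2,250,110,400,245,4)]))
```

```text
10.25 [ 0.53794246 -0.12364829  0.16439584] [ 0.57685045  0.31198957 -0.49920425  1.65241706  0.15705898  1.21865016
 -0.15367425]
```

View pics/w6.png

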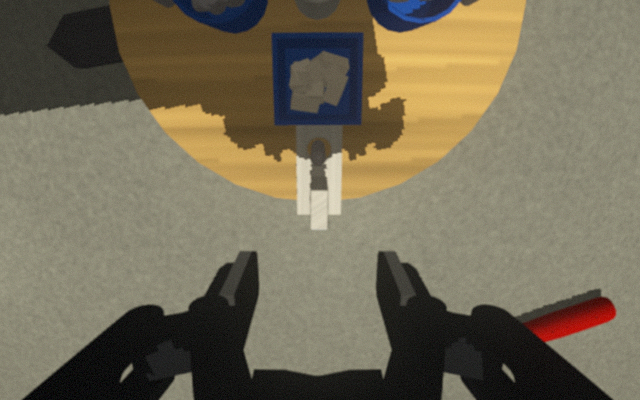

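View pics/s6.png

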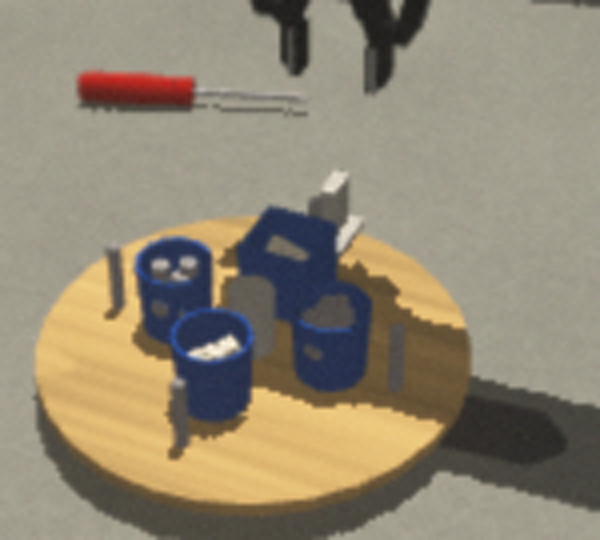

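Emit:
jog_arm(
  motion="10 10 0 5;25 22 0 13;40 36 0 21;57 51 0 29;74 66 0 37;90 80 0 45;104 93 0 53;115 104 0 61;123 111 0 69;129 116 0 77",
)

```text
time_s: 11.4
eef_pos: [0.6676, -0.0066, 0.164]
orientation: [-0.385, 0.593, 0.386, 0.592]
contact_force: [0.5, 0.3, 0.1]
finger_gap: 0.0515
```

Emit:
jog_arm(
  motion="0 0 0 6;0 0 0 12;0 0 0 13;0 0 0 13;0 0 0 13;0 0 0 13",
)

```text
time_s: 12.0
eef_pos: [0.6675, -0.0077, 0.1652]
orientation: [-0.448, 0.547, 0.448, 0.547]
contact_force: [0.2, 0.9, 0.6]
finger_gap: 0.0513
```

Run:
```python
from h import *
c=ctrl.get_calibration("wrist");im=ctrl.capture("wrist");s=ctrl.read_state()
M=R.from_quat(s["orientation"]).as_matrix();print(s["eef_pos"],"jaw",np.degrees(np.arctan2(M[1,2],M[0,2])),s["qpos"])
cv2.imwrite("pics/w7.png",im)
np.save("w7.npy",np.array([c],dtype=object),allow_pickle=True)
```

```text
[ 0.6674951  -0.00771882  0.1652685 ] jaw 78.64075792047437 [ 0.45051838  0.62986301 -0.77545932  1.30620858  0.43404897  1.37500939
  1.06310916]
```

View pics/w7.png

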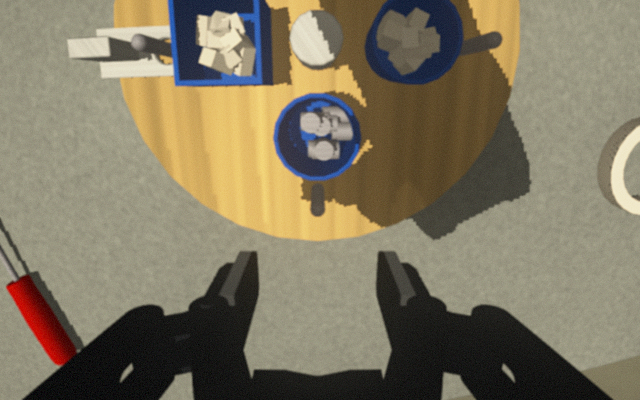

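Run:
```python
from h import *
c=np.load("w7.npy",allow_pickle=True)[0]
print(proj(c,[[.6674,-.0076,.087],[.6674,-.0076,.034]]))
print(onplane(c,[(317.5,207)],.087))
P=onplane(c,[(141,43)],.087);print("A",P)
```

```text
[[317.77071415 209.65223404]
 [317.62811916 188.16401414]]
[[ 0.66559136 -0.00741565  0.087     ]]
A [[ 0.54595229 -0.08907215  0.087     ]]
```

Emit:
jog_arm(
  motion="0 0 -12 0;0 0 -35 0;0 0 -60 0;0 0 -85 0;0 0 -103 0;0 0 -114 0;0 0 -117 0;0 0 -117 0;0 0 -117 0",
)

```text
time_s: 12.95
eef_pos: [0.6683, -0.0075, 0.0495]
orientation: [-0.449, 0.546, 0.448, 0.547]
contact_force: [-0.0, 1.7, -0.4]
finger_gap: 0.0511
```

Emit:
jog_arm(
  motion="0 0 0 0;0 0 0 0;0 0 0 0;0 0 0 0;0 0 0 0;0 0 0 0;0 0 0 0",
  grip=1,
  squeeze=40,
)

```text
time_s: 13.65
eef_pos: [0.6678, -0.0077, 0.0489]
orientation: [-0.449, 0.547, 0.448, 0.547]
contact_force: [-1.5, -0.2, 5.4]
finger_gap: 0.0089
```

Run:
```python
from h import *
c=ctrl.get_calibration("wrist");im=ctrl.capture("wrist");s=ctrl.read_state()
p=s["eef_pos"];H=np.array([.5643,.0124]);d=p[:2]-H
M=R.from_quat(s["orientation"]).as_matrix();print(p,"jaw",np.degrees(np.arctan2(M[1,2],M[0,2])),np.linalg.norm(d),np.degrees(np.arctan2(d[1],d[0])),s["contact_force"])
cv2.imwrite("pics/w8.png",im)
a0=np.arctan2(d[1],d[0]);r=np.linalg.norm(d)
for k in range(0,85,3):
    a=a0-np.radians(k);q=H+r*np.array([np.cos(a),np.sin(a)])-p[:2];print(k,(q*1000).round(1))
```

```text
[ 0.66783689 -0.007694    0.04891385] jaw 78.70395022551573 0.1054687432554909 -10.983182586957083 [-1.81445844 -1.11415622  5.40886403]
0 [0. 0.]
3 [-1.2 -5.4]
6 [ -2.7 -10.7]
9 [ -4.4 -15.9]
12 [ -6.4 -21.1]
15 [ -8.7 -26.1]
18 [-11.3 -31. ]
21 [-14.1 -35.8]
24 [-17.1 -40.4]
27 [-20.4 -44.8]
30 [-23.9 -49.1]
33 [-27.6 -53.1]
36 [-31.6 -57. ]
39 [-35.7 -60.7]
42 [-40.  -64.1]
45 [-44.5 -67.3]
48 [-49.2 -70.3]
51 [-54. -73.]
54 [-58.9 -75.5]
57 [-64.  -77.7]
60 [-69.2 -79.6]
63 [-74.4 -81.3]
66 [-79.8 -82.7]
69 [-85.2 -83.8]
72 [-90.7 -84.6]
75 [-96.1 -85.1]
78 [-101.7  -85.4]
81 [-107.2  -85.3]
84 [-112.7  -85. ]
```

View pics/w8.png

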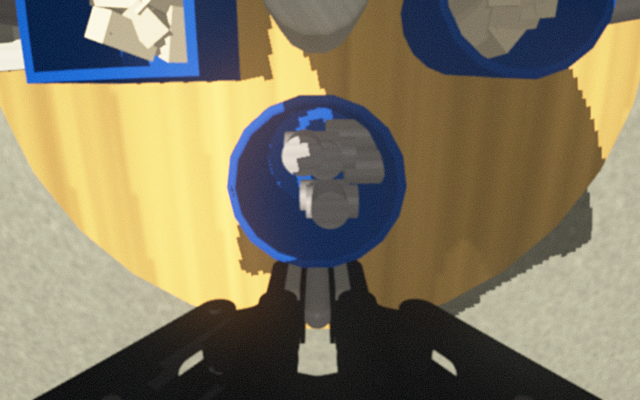

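Emit:
jog_arm(
  motion="-0.5 -2.5 0 -1.4;-1.2 -5.4 0 -3;-2.7 -10.7 0 -6;-4.4 -15.9 0 -9;-6.4 -21.1 0 -12;-8.7 -26.1 0 -15;-11.3 -31 0 -18;-14.1 -35.8 0 -21;-17.1 -40.4 0 -24;-20.4 -44.8 0 -27",
)

```text
time_s: 14.7
eef_pos: [0.6476, -0.0521, 0.0489]
orientation: [-0.307, 0.636, 0.307, 0.637]
contact_force: [-0.7, 1.8, 5.0]
finger_gap: 0.009
```

```bash
cat > st.py <<'E'
from h import *
s=ctrl.read_state();p=s["eef_pos"];H=np.array([.5643,.0124]);d=p[:2]-H
M=R.from_quat(s["orientation"]).as_matrix();print(s["time_s"],p,"jaw",np.degrees(np.arctan2(M[1,2],M[0,2])),np.linalg.norm(d),np.degrees(np.arctan2(d[1],d[0])),s["contact_force"],s["finger_gap"])
E
python3 st.py
python3 - <<'E'
import numpy as np
H=np.array([.5643,.0124]);a0=np.radians(-10.98)
f=lambda k:H+.1054*np.array([np.cos(a0-np.radians(k)),np.sin(a0-np.radians(k))])
for b in (27,54):
  for k in range(b,b+31,3):print(b,k,((f(k)-f(b))*1e3).round(1))
E
```

```text
14.7 [ 0.64759734 -0.05210752  0.04889158] jaw 51.55363595956845 0.10535495383029553 -37.75508831156256 [-0.7376752   1.79585721  5.00127463] 0.008959118789955613
27 27 [0. 0.]
27 30 [-3.5 -4.3]
27 33 [-7.2 -8.3]
27 36 [-11.2 -12.2]
27 39 [-15.3 -15.9]
27 42 [-19.6 -19.3]
27 45 [-24.1 -22.5]
27 48 [-28.8 -25.5]
27 51 [-33.6 -28.2]
27 54 [-38.5 -30.6]
27 57 [-43.6 -32.8]
54 54 [0. 0.]
54 57 [-5.1 -2.2]
54 60 [-10.2  -4.1]
54 63 [-15.5  -5.8]
54 66 [-20.8  -7.2]
54 69 [-26.2  -8.3]
54 72 [-31.7  -9.1]
54 75 [-37.2  -9.6]
54 78 [-42.7  -9.9]
54 81 [-48.2  -9.8]
54 84 [-53.7  -9.5]
```

Tracking is good; continuing the arc.

Emit:
jog_arm(
  motion="-3.5 -4.3 0 -3;-7.2 -8.3 0 -6;-11.2 -12.2 0 -9;-15.3 -15.9 0 -12;-19.6 -19.3 0 -15;-24.1 -22.5 0 -18;-28.8 -25.5 0 -21;-33.6 -28.2 0 -24;-38.5 -30.6 0 -27",
)

```text
time_s: 15.6
eef_pos: [0.6091, -0.0827, 0.0489]
orientation: [-0.15, 0.69, 0.15, 0.691]
contact_force: [0.9, 1.8, 5.5]
finger_gap: 0.0088
```

Emit:
jog_arm(
  motion="-5.1 -2.2 0 -3;-10.2 -4.1 0 -6;-15.5 -5.8 0 -9;-20.8 -7.2 0 -12;-26.2 -8.3 0 -15;-31.7 -9.1 0 -18;-37.2 -9.6 0 -21;-42.7 -9.9 0 -24;-45.4 -9.9 0 -25.5;-48.2 -9.8 0 -27",
)

```text
time_s: 16.6
eef_pos: [0.561, -0.0925, 0.0488]
orientation: [0.015, 0.706, -0.014, 0.707]
contact_force: [0.6, 2.2, 5.3]
finger_gap: 0.0086
```

Emit:
jog_arm(
  motion="0 0 0 0;0 0 0 0;0 0 0 0;0 0 0 0",
)

```text
time_s: 17.0
eef_pos: [0.5608, -0.0924, 0.0488]
orientation: [0.014, 0.707, -0.014, 0.707]
contact_force: [-2.0, 2.5, 8.3]
finger_gap: 0.0091
```

```bash
python3 st.py
python3 - <<'E'
from h import *
a=ctrl.capture("top");b=ctrl.capture("side");w=ctrl.capture("wrist")
cv2.imwrite("pics/t9f.png",a);cv2.imwrite("pics/s9f.png",b);cv2.imwrite("pics/w9.png",w)
cv2.imwrite("pics/t9.png",zoom(a,250,140,380,285,4));cv2.imwrite("pics/s9.png",zoom(b,250,130,400,245,5))
E
```

```text
17.0 [ 0.56077158 -0.09240917  0.04881914] jaw -2.29646784581938 0.10486854499987988 -91.9281424913762 [-2.00665386  2.4702723   8.28573232] 0.009071213606887651
```

View pics/t9.png

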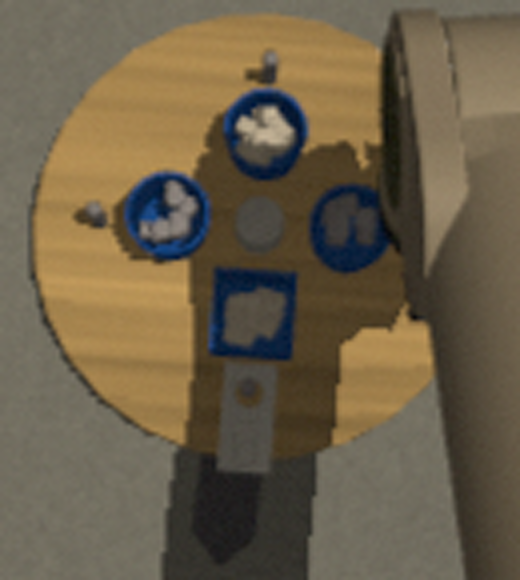

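View pics/s9.png

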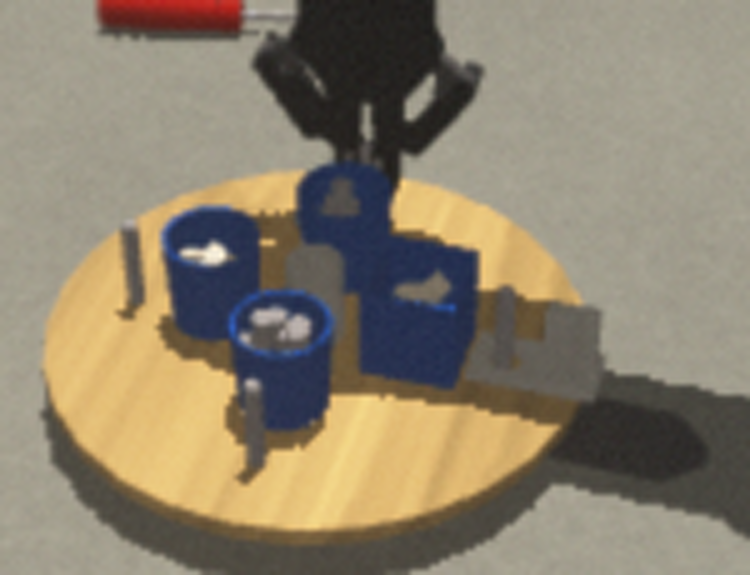

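View pics/w9.png

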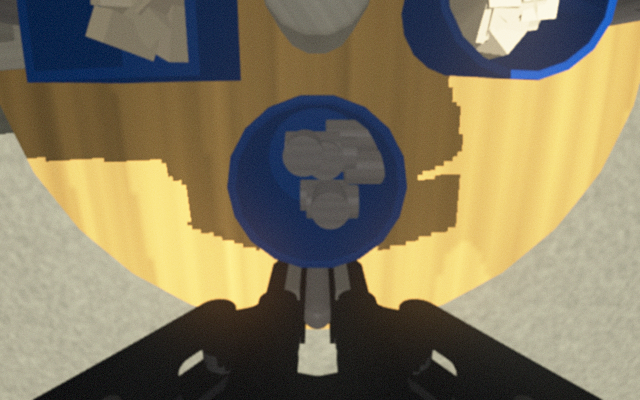

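```bash
cat > ang.py <<'E'
from h import *
import sys
c=ctrl.get_calibration("top");cs=ctrl.get_calibration("side");H=np.array([.5643,.0124])
A=lambda p:np.degrees(np.arctan2(p[1]-H[1],p[0]-H[0]))%360
f=lambda a:[((x+.5)/4-.5+250,(y+.5)/4-.5+140) for x,y in a]
E
python3 - <<'E'
from ang import *
for n,p in zip("ADC",onplane(c,f([(249,384),(96,211),(270,60)]),.087)): print(n,p,A(p),np.linalg.norm(p[:2]-H))
t=cv2.imread("pics/top0.png").astype(int)
# pointer sides from initial pic: row-wise dark
g=t.sum(2)/3
pts=[]
for r in range(257,272):
    row=g[r,290:325]
    x=np.arange(290,325);bg=np.median(row[:6]);w=np.clip((bg-row)/(bg-row.min()),0,1);k=w>.3
    # edges sub-pixel
    i=np.where(w>.5)[0];l=x[i[0]]-(w[i[0]]-.5)/(w[i[0]]-w[i[0]-1]);rr=x[i[-1]]+(w[i[-1]]-.5)/(w[i[-1]]-w[i[-1]+1])
    P=onplane(c,[(l,r),(rr,r)],.012);m=P.mean(0);print(r,round(l,1),round(rr,1),np.linalg.norm(P[0]-P[1]).round(4),m[:2].round(4),A(m).round(2))
E
```

```text
A [0.46138956 0.01589603 0.087     ] 178.054318256781 0.10296980976019553
D [0.56718119 0.11531941 0.087     ] 88.39644643774884 0.10295973442062195
C [0.66823354 0.00859694 0.087     ] 357.90441047325464 0.10400309623959678
257 298.8 315.3 0.0437 [0.4085 0.0269] 174.68
258 298.8 315.0 0.0427 [0.4059 0.0273] 174.63
259 298.8 314.9 0.0426 [0.4033 0.0273] 174.72
260 297.9 315.0 0.0453 [0.4006 0.0284] 174.43
261 297.7 314.7 0.0449 [0.398  0.0289] 174.34
262 297.8 314.6 0.0446 [0.3954 0.0288] 174.44
263 297.8 314.4 0.044 [0.3927 0.029 ] 174.46
264 297.7 314.5 0.0443 [0.3901 0.0289] 174.58
265 297.9 314.2 0.0431 [0.3875 0.029 ] 174.62
266 297.7 314.2 0.0437 [0.3849 0.0292] 174.66
267 297.8 313.9 0.0425 [0.3823 0.0295] 174.64
268 296.8 313.8 0.0447 [0.3796 0.0308] 174.32
269 296.6 313.6 0.0448 [0.377  0.0311] 174.3
270 296.7 313.6 0.0444 [0.3744 0.0309] 174.43
271 296.7 313.5 0.0442 [0.3718 0.031 ] 174.49
```

Emit:
jog_arm(
  motion="-1.5 0 0 -0.8;-3 0.1 0 -1.6;-4.5 0.2 0 -2.5;-5.7 0.3 0 -3.1;-5.7 0.3 0 -3.1;-5.7 0.3 0 -3.1;-5.7 0.3 0 -3.1;-5.7 0.3 0 -3.1",
)

```text
time_s: 17.95
eef_pos: [0.5553, -0.0921, 0.0488]
orientation: [0.033, 0.706, -0.033, 0.707]
contact_force: [-0.4, 2.5, 6.5]
finger_gap: 0.0085
```

```bash
python3 st.py
python3 - <<'E'
from h import *
a=ctrl.capture("top");b=ctrl.capture("side")
cv2.imwrite("pics/t10f.png",a);cv2.imwrite("pics/s10f.png",b)
cv2.imwrite("pics/t10.png",zoom(a,290,195,330,285,6));cv2.imwrite("pics/s10.png",zoom(b,320,170,400,235,8))
E
```

```text
17.95 [ 0.55529299 -0.0921144   0.04881867] jaw -5.396328081263115 0.10490178740493182 -94.92555724780291 [-0.36221598  2.50751571  6.48185196] 0.008479102550789716
```

View pics/t10.png

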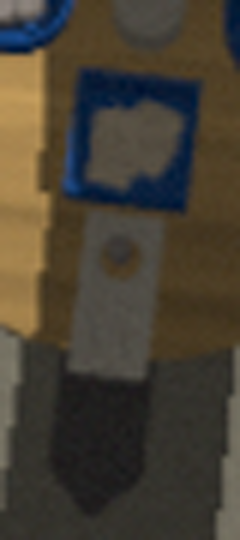

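View pics/s10.png

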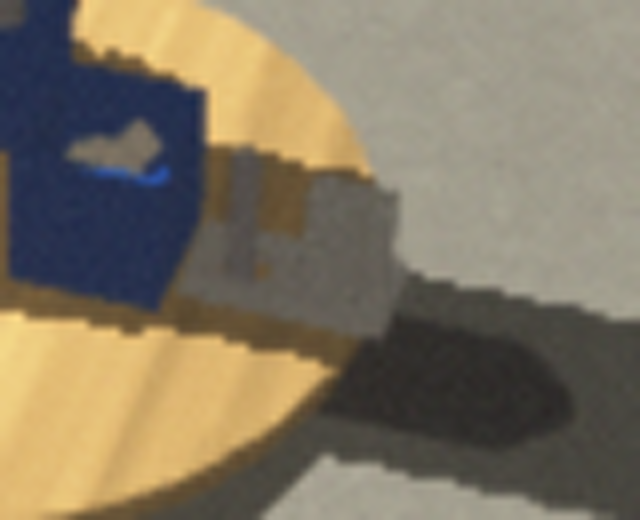

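Run:
```python
from ang import *
g6=lambda a:[((x+.5)/6-.5+290,(y+.5)/6-.5+195) for x,y in a]
t=cv2.imread("pics/t10f.png").astype(float).mean(2)
for r in range(258,275):
    x=np.arange(290,325);w=t[r,290:325]; print(r,w[4:30].round().astype(int))
print("A",[ (p.round(4),A(p)) for p in onplane(c,g6([(119,251)]),.087)])
T=onplane(c,g6([(94,516)]),.012)[0];print("tip",T,A(T),np.linalg.norm(T[:2]-H))
# hub cap check
print("tub edges",onplane(c,g6([(82,69),(203,83),(65,192),(187,211)]),.089))
P=onplane(c,g6([(82,69),(203,83),(65,192),(187,211)]),.089)
d=P[2:].mean(0)-P[:2].mean(0);print("tub radial dir",np.degrees(np.arctan2(d[1],d[0])), "ctr",A(P.mean(0)))
```

```text
258 [48 49 48 48 53 44 30 28 28 32 33 31 34 40 40 40 43 48 50 49 35 42 46 48
 45 47]
259 [47 51 47 53 51 42 31 32 31 29 28 33 27 29 27 30 25 32 31 29 30 39 48 49
 51 52]
260 [49 51 49 51 51 41 28 28 28 27 27 31 32 29 28 27 29 28 29 27 30 41 46 48
 48 50]
261 [49 48 49 51 49 39 31 29 31 28 29 29 31 28 33 31 32 28 30 27 30 44 47 46
 47 48]
262 [48 51 49 51 46 38 32 31 27 27 31 30 29 29 31 31 28 27 31 32 31 44 46 49
 49 48]
263 [48 50 52 50 48 32 31 31 25 31 31 31 32 30 29 28 29 28 30 32 34 43 48 50
 47 48]
264 [51 49 50 48 47 38 32 28 35 32 30 31 31 30 33 30 30 30 31 32 34 43 49 51
 48 47]
265 [50 47 51 50 46 35 33 30 29 31 29 31 30 29 32 28 27 32 33 32 39 48 49 48
 46 48]
266 [47 51 49 50 42 32 29 32 32 31 30 30 32 32 32 28 34 28 33 27 39 44 51 48
 47 49]
267 [48 47 47 46 42 30 31 31 32 31 31 29 30 28 32 31 31 25 31 30 40 48 50 50
 50 48]
268 [48 47 49 49 37 32 32 31 27 30 33 29 27 32 29 33 31 33 31 30 42 45 48 47
 48 48]
269 [50 50 48 47 38 29 31 33 34 31 34 31 30 33 30 27 34 31 29 30 48 50 47 48
 50 50]
270 [48 50 50 52 37 32 30 29 29 34 29 26 27 30 28 30 32 32 33 28 43 51 46 49
 50 47]
271 [52 51 48 45 34 28 30 32 27 30 32 30 31 31 26 31 33 30 28 31 46 48 48 49
 49 45]
272 [49 51 47 44 39 28 27 29 28 33 33 31 29 33 33 27 31 31 33 29 43 50 52 47
 50 49]
273 [48 48 49 48 40 32 32 29 30 31 28 33 30 33 30 30 24 31 32 30 46 50 48 49
 49 46]
274 [49 50 47 47 50 36 31 28 32 32 29 28 30 28 29 32 34 28 27 40 47 48 50 49
 50 47]
A [(array([0.4593, 0.0219, 0.087 ]), np.float64(174.81330728350417))]
tip [0.34691796 0.02983517 0.012     ] 175.41439671098294 0.2180801140317671
tub edges [[ 0.53438207  0.03963756  0.089     ]
 [ 0.52998799 -0.01096248  0.089     ]
 [ 0.48288114  0.04499962  0.089     ]
 [ 0.47645363 -0.00570207  0.089     ]]
tub radial dir 174.22517204047253 ctr 175.5009360089495
```

Run:
```python
from ang import *
for r,l,rr in((260,298.9,314.6),(266,298.2,314.0),(271,297.7,313.5)):
    m=onplane(c,[(l,r),(rr,r)],.012).mean(0);print(A(m))
a=cv2.imread("pics/top0.png").astype(int);b=cv2.imread("pics/t10f.png").astype(int)
for n,(x0,y0,x1,y1) in dict(carton=(185,200,222,245),tape=(192,122,236,164),driver=(424,114,446,190)).items():
    d=np.abs(a-b)[y0:y1,x0:x1].sum(2);print(n,d.mean(),(d>60).mean())
s=ctrl.read_state();print(s["qvel"].round(4),s["finger_gap"],s["contact_force"])
```

```text
174.7133981538311
174.78526479239767
174.86826530742067
carton 17.03003003003003 0.0
tape 18.238636363636363 0.0
driver 15.507775119617225 0.0
[-0.0011 -0.0012 -0.0008 -0.0009 -0.0001  0.0014  0.001 ] 0.009097090307094293 [-0.31701208  2.74314198  6.4824563 ]
```

```bash
python3 -c "
from rig import ctrl
print(ctrl.finish_job())"
```

```text
the job is handed in; nothing more can be done
None
```

The marker hangs by its eye on the square tub's post, lying flat on the turntable, and I let go of it. I then turned the turntable about 84° clockwise by the post a quarter turn round from the marked one, and handed the job in at about 18 s while still gripping that post.

**Alignment:** The last camera check put the square tub's post at 174.8° and the pointer's centre line at 174.7–174.9°. The arm's own pose gives 175.1° for the post. Two rougher readings, the pointer's tip and the tub's centre, were about 0.5° off, which I put down to coarse pixels.

**Holding still:** The joint speeds were near zero, the finger gap was 9 mm on the 10 mm post, and the force on the tool was about 7 N.

**Marker and bystanders:** The last pictures show the post through the eye, the plate flat and the tab outward. The carton, tape roll and screwdriver show no change between the first and last top pictures.

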